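# Press the proud tin lid home

## Robot

A 6-joint arm with a two-finger parallel gripper is mounted at the origin on a cart in front of the work surface, level with it; the furniture and walls round the work are solid. World frame = base frame: x ahead of the robot, y to its left, z up, the work surface at z = 0. Lengths are in m, angles in degrees, forces in N, time in s.
With the tool pointing down it reaches from about 0.275 to 0.725 m from the base axis. Payload 15.9 kg.
Tool frame: the origin (TCP) lies at the very end of the fingers, on their centre line; the grasp point (between the pads) lies 19 mm behind it; x points along the fingers, z is the direction in which the jaws open and shut, and the axes are right-handed (so a half turn about x gives the same grasp; the last joint's range is limited). The gripper opens to 85 mm and grips with 20 to 120 N. Pads are 22 mm wide; open, the fingers measure 114 mm over their backs; the gripper's body (76 mm by 85 mm) begins 54 mm behind the grasp point. The pads swing forward as they close: fully open they stand 13 mm farther back than shut.
Start: joints at [-65.203, 12.198, -1.971, 75.831, 0, 90], TCP at [0.21, -0.454, 0.231] pointing down, gripper open.
Joint ranges: [-170.91, 170.91], [-42.67, 98.43], [-65.05, 77.54], [-120.47, 116.71], [-90, 82.35], [-180, 180]. Speed limits (degrees/s): [108.29, 108.29, 136.94, 147.25, 180, 180].

## Interface

Orientations are given as a 3x3 rotation matrix whose columns are the frame's x, y, z axes.
In Python, from bench import telemetry, imaging, order gives the robot as it stands.
- The arm moves only by the tool drive_tool, never from a script. Its argument "commands" is a list that holds one entry, the list of rows, each a list of 7 numbers: the shift along the tool's x, y, z in mm, then the turn, a rotation vector about the tool's x, y, z in rad, then the closure in counts, from 0 (fully open) to 255 (shut). In form: [[[dx, dy, dz, wx, wy, wz, claw], ...]]. A call has 1 to 12 rows; each row shifts and turns the commanded pose from where the row before left it, along the tool's axes as they then stand; what a row does not reach is not made up. A row lasts 1/8 s, in which the tool goes at most 62.5 mm and 10.7 degrees, less where a joint would pass 70% of its speed; a pose out of reach is approached as far as the arm can. A call is refused whole if a number of a shift passes 62.5 or a number of a turn 0.188, either way. A call with a gripper value outside its range is refused whole. The fingers move at their own pace and stop on an object; "grip_force" is the grip in N (left out, the last holds). Time passes only in rows, so rows that do not move let the fingers close. It gives the time, the measured TCP pose, the force and the opening at its end, in the units of the state.
- telemetry.get_obs(): the state, without advancing time (a new reading comes with each control period).
- imaging.capture(name): name is "scene" or "top"; returns (picture, depth): 480x640x3 uint8, red, green, blue; 480x640 float32, m along the optical axis (not along the pixel's ray), 0 where there is no reading.
- imaging.get_calibration(name): a dict with "fx", "fy", "cx", "cy" (pixels), "extrinsics" (4x4, takes a point from camera to world coordinates). Camera axes: x right, y down, z forward; pixel columns grow to the right and rows downward; lengths in m; the calibration is good to about 2 mm. A picture is of the moment at which its call begins. get_calibration takes no time and is no camera call.
- order.sign_off(): hands the job in, once; it reports no verdict.
The state is a dict: "t": time; "joints": joint angles; "joint_vel": joint speeds; "joint_efforts": joint torques, N m; "ee_pos": TCP position; "ee_rot": TCP orientation; "wrist_force": force on the tool from outside, world axes, zero at the start; "wrist_torque": the same for the moment, N m; "finger_gap": finger opening in m.
Only numpy, scipy, OpenCV 4.12 (cv2) and the standard library are available. Lean on these libraries where they do the work, as an engineer would, in place of code of your own. Each camera call takes 0.05 s, during which the arm holds its last target.

## Task

One of the four aluminium moisture tins on the bench is not shut: its lid stands about a finger's breadth proud. Press that lid fully home from above with your fingertips, gently, keep it pressed for about two seconds so that it seats, then withdraw upward. Do not grasp, lift or shove the tin, and do not touch the shut tins or the other things lying about.

Things in the scene. Friction and masses are not known exactly. Their poses are not given: they have to be found in the camera images.
- tin_a_lid (a joint): How far the lid of the open tin stands above its shut position, in m: 0 = fully home, 0.010 to 0.016 at the start. The lid slides straight up and down on the tin with about 1 N of friction, has no spring and does not tilt; once home it meets a firm stop, and 5 N is plenty to keep it there. Bring it down slowly (about 15 mm/s): a fast push hits the stop hard.
- lid_top (a point): Centre of the flat top of the open tin's lid (a disc 58 mm across that can be pressed; z is the top face). With the lid home it lies 35 mm above the bench. x, y are also the tin's axis.
- tin_a: The open tin: a round aluminium moisture tin, 64 mm across and 34 mm high when shut, empty, about 30 to 50 g, loose on the bench. Of four like tins it is the one whose lid stands proud. Origin: centre of its underside, z up.
- tin_b: First shut tin just like the open one (64 mm across, 34 mm high, lid fully down), loose on the bench; to be left alone. Origin: centre of its underside.
- tin_c: Second shut tin just like the open one (64 mm across, 34 mm high, lid fully down), loose on the bench; to be left alone. Origin: centre of its underside.
- tin_d: Third shut tin just like the open one (64 mm across, 34 mm high, lid fully down), loose on the bench; to be left alone. Origin: centre of its underside.
- weight: Small brass balance weight with a knob, 36 mm across, 40 mm high, loose among the tins; bystander. Origin: centre of its underside.
- black_tape: Black roll of thread tape, 59 mm across, 19 mm high, lying flat among the tins; bystander. Origin: centre of its underside.
- desk_calculator: Calculator, 135x78x17 mm, lying at the near edge; bystander. Origin: centre of its underside.
- pen: White pen, 145 mm long, 9 mm high, lying flat right of the tins; bystander. Origin: centre of its underside.
- beaker: White plastic beaker, 95 mm across, 115 mm high, behind the tins; bystander. Origin: centre of its underside.
- pot: Black pot of pens, 84 mm across, 147 mm high, at the right; bystander. Origin: centre of its underside.
- tape: Large roll of cream tape, 104 mm across, 25 mm high, lying flat at the back right; bystander. Origin: centre of its underside.
- mouse: Black computer mouse, 108x62x37 mm, at the back left; bystander. Origin: centre of its underside.
- cup: Orange mug, 81 mm across (113 mm with its handle), 101 mm high, at the near right; bystander. Origin: centre of its underside.
Not all that is in view belongs to the job. What is shaped like the tin_a but brown or turquoise is not meant.

How it is judged:
By the outcome, as a careful person would: the job done as asked, in the order asked, and still so for the second after the job is handed in, with the robot touching nothing.
It also fails if it takes over 32 s, if anything falls off the work surface, if the arm or the gripper's body presses on something with over 40 N, if the wrist force passes 120 N, or if a joint passes its speed limit or range.

## Working session

There is one attempt and no reset: what is moved stays moved. The work goes in short steps, Python scripts to look and compute and a tool call to move; the robot and the scene stay as the last step left them, time stands still between calls to the robot, and variables do not carry over. Pictures are saved under pics/ and viewed, and the job is handed in when it is done.

Besides the shell and the picture viewer there is one more tool, called after "Call:" as a command line: name --argument value ..., lists and objects as JSON in quotes. drive_tool: Moves the arm, as the interface text tells. Its arguments: {"type":"object","properties":{"commands":{"type":"array"},"grip_force":{"type":"number"}},"required":["commands"]}

```bash
mkdir -p pics; python3 - <<'E'
from bench import telemetry, imaging
import cv2,numpy as np
for n in("scene","top"):
    p,d=imaging.capture(n);cv2.imwrite(f"pics/{n}0.png",p[:,:,::-1]);np.savez(f"{n}0.npz",p=p,d=d)
    c=imaging.get_calibration(n);print(n,c)
print(telemetry.get_obs())
E
```

```text
scene {'fx': 591.6494607009131, 'fy': 591.6494607009131, 'cx': 323.6925817798886, 'cy': 235.53086559877002, 'extrinsics': array([[-0.79346213, -0.37447008,  0.47978121, -0.07167285],
       [-0.60816467,  0.45735959, -0.64881271,  0.79409463],
       [ 0.02352841, -0.8065943 , -0.59063699,  0.82730695],
       [ 0.        ,  0.        ,  0.        ,  1.        ]])}
top {'fx': 570.5236294145145, 'fy': 570.5236294145145, 'cx': 309.10780046856144, 'cy': 237.74117148651186, 'extrinsics': array([[ 0.01602218, -0.99697865,  0.07600567,  0.47814277],
       [-0.99986265, -0.01565341,  0.00544517, -0.03258325],
       [-0.00423897, -0.07608247, -0.99709252,  1.27758579],
       [ 0.        ,  0.        ,  0.        ,  1.        ]])}
{'t': 0.1, 'joints': array([-6.52017790e+01,  1.22241668e+01, -2.00265297e+00,  7.58306395e+01,
       -1.46523910e-03,  9.00009059e+01]), 'joint_vel': array([ 0.07489462, -0.12810123, -0.0216894 ,  0.06406258,  0.07291033,
        0.08564279]), 'joint_efforts': array([-2.91162432e-03, -6.87249112e+01,  4.87806666e+01,  1.22978009e-02,
       -1.53247261e-04, -1.69489016e-05]), 'ee_pos': array([ 0.2095842 , -0.45363801,  0.2308604 ]), 'ee_rot': array([[-4.43836228e-04,  9.07797122e-01,  4.19409333e-01],
       [ 8.99655619e-04,  4.19409567e-01, -9.07796677e-01],
       [-9.99999497e-01, -2.55890898e-05, -1.00285394e-03]]), 'wrist_force': array([ 1.02592909,  0.17017409, -1.44005737]), 'wrist_torque': array([ 0.00979166, -0.04574363, -0.03605746]), 'finger_gap': 0.08567236887600144}
```

View pics/scene0.png

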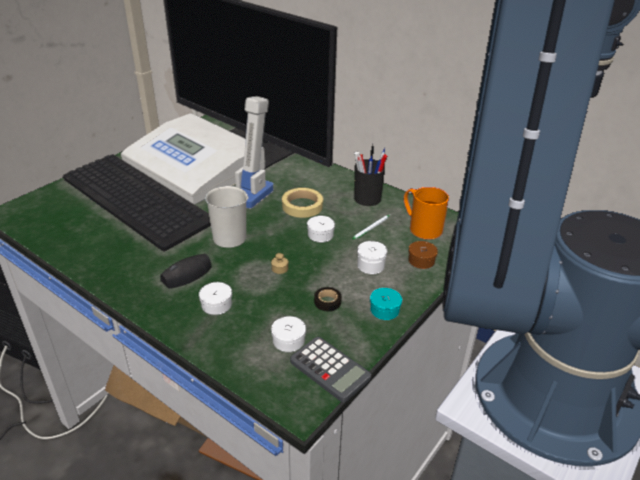

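View pics/top0.png

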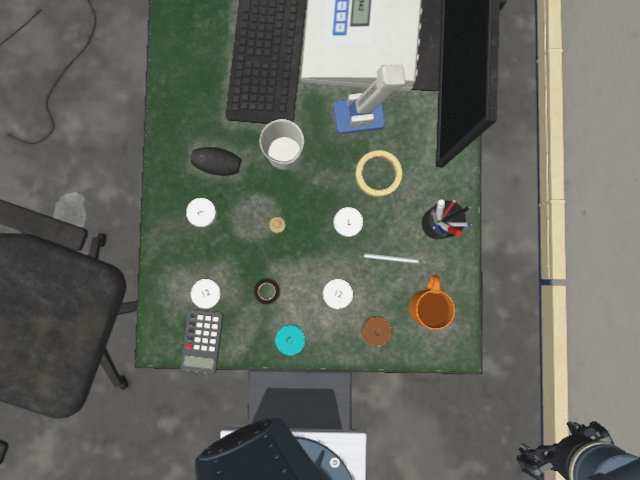

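The top view shows four white tins at about (201,212), (348,221), (205,293) and (338,293). In the scene view the one at (372,257) looks tallest. Next I measure their heights.

```bash
cat > m.py <<'E'
import cv2,numpy as np
from bench import imaging
def pts(n,d):
    c=imaging.get_calibration(n);v,u=np.mgrid[:480,:640]
    P=np.stack([(u-c['cx'])/c['fx']*d,(v-c['cy'])/c['fy']*d,d],-1)
    E=c['extrinsics'];return P@E[:3,:3].T+E[:3,3]
def ray(n,u,v,z):
    c=imaging.get_calibration(n);E=c['extrinsics']
    r=E[:3,:3]@np.array([(u-c['cx'])/c['fx'],(v-c['cy'])/c['fy'],1]);o=E[:3,3]
    return o+r*(z-o[2])/r[2]
E
python3 - <<'E'
from m import *
for n,cs in(("top",[(201,212),(348,221),(205,293),(338,293)]),("scene",[(216,298),(320,229),(289,333),(372,257)])):
    f=np.load(n+"0.npz");p,d=f['p'],f['d'];W=pts(n,d)
    hsv=cv2.cvtColor(p,cv2.COLOR_RGB2HSV)
    m=((hsv[...,2]>150)&(hsv[...,1]<50)).astype(np.uint8)
    m=cv2.morphologyEx(m,cv2.MORPH_CLOSE,np.ones((5,5)))
    N,L,S,C=cv2.connectedComponentsWithStats(m)
    for (u,v) in cs:
        l=L[v,u];s=(L==l)&(d>0)
        w=W[s];zt=np.percentile(w[:,2],90)
        k=w[w[:,2]>zt-.006]
        g=W[v-35:v+36,u-35:u+36].reshape(-1,3); 
        t=k; lo,hi=t.min(0),t.max(0)
        print(n,(u,v),'S',S[l],C[l].round(1),'z90',zt.round(4),'zmed',np.median(k[:,2]).round(4),'bench',np.median(g[g[:,2]<.012][:,2]).round(4),'mid',((lo+hi)/2)[:2].round(4),'ext',(hi-lo)[:2].round(3),'ray35',ray(n,*C[l],.047).round(4))
E
```

```text
top (201, 212) S [186 198  30  29 687] [200.3 211.9] z90 0.0382 zmed 0.0354 bench 0.0028 mid [0.6259 0.2122] ext [0.062 0.062] ray35 [0.6245 0.2113 0.047 ]
top (348, 221) S [333 207  30  30 696] [347.9 221.4] z90 0.0376 zmed 0.035 bench 0.0026 mid [ 0.6111 -0.1104] ext [0.062 0.061] ray35 [ 0.6087 -0.1093  0.047 ]
top (205, 293) S [190 279  31  30 714] [204.9 293.4] z90 0.0381 zmed 0.0355 bench 0.0029 mid [0.4491 0.198 ] ext [0.061 0.062] ray35 [0.4486 0.1961 0.047 ]
top (338, 293) S [322 279  31  31 731] [337.4 293.6] z90 0.05 zmed 0.0471 bench 0.0026 mid [ 0.4529 -0.0887] ext [0.062 0.062] ray35 [ 0.4526 -0.0885  0.047 ]
scene (216, 298) S [199 282  33  33 830] [215.1 297.2] z90 0.0349 zmed 0.0334 bench 0.0013 mid [0.6232 0.2125] ext [0.068 0.065] ray35 [0.6021 0.2316 0.047 ]
scene (320, 229) S [307 216  28  26 582] [320.3 228. ] z90 0.035 zmed 0.0335 bench 0.0014 mid [ 0.6089 -0.1123] ext [0.065 0.071] ray35 [ 0.5858 -0.0812  0.047 ]
scene (289, 333) S [ 271  316   78   58 1770] [304.3 343.3] z90 0.0346 zmed 0.0334 bench 0.0014 mid [0.447  0.1965] ext [0.064 0.065] ray35 [0.3908 0.2175 0.047 ]
scene (372, 257) S [357 241  30  33 802] [371.2 256.5] z90 0.047 zmed 0.0453 bench 0.0014 mid [ 0.4504 -0.0908] ext [0.065 0.069] ray35 [ 0.4374 -0.0672  0.047 ]
```

The open tin is at about (0.4515, -0.089). Its top is at z ≈ 0.047, against 0.035 for the other three. I'll shut the fingers and move over it at the present height.

Call:
drive_tool --commands '[[[0,31,-19.1,0,0,0,255],[0,31,-19.1,0,0,0,255],[0,31,-19.1,0,0,0,255],[0,31,-19.1,0,0,0,255],[0,31,-19.1,0,0,0,255],[0,31,-19.1,0,0,0,255],[0,31,-19.1,0,0,0,255],[0,31,-19.1,0,0,0,255],[0,31,-19.1,0,0,0,255],[0,31,-19.1,0,0,0,255],[0,31,-19.1,0,0,0,255],[0,31,-19.1,0,0,0,255]]]' --grip_force 20

```text
t: 1.6
ee_pos: [0.4517, -0.0886, 0.2311]
ee_rot: [[-0.0, 0.908, 0.419], [0.0, 0.419, -0.908], [-1.0, -0.0, -0.0]]
wrist_force: [0.9, -1.6, -0.3]
finger_gap: 0.0
```

Call:
drive_tool --commands '[[[20,0,0,0,0,0,255],[20,0,0,0,0,0,255],[20,0,0,0,0,0,255],[20,0,0,0,0,0,255],[20,0,0,0,0,0,255],[20,0,0,0,0,0,255],[20,0,0,0,0,0,255],[10,0,0,0,0,0,255],[0,0,0,0,0,0,255],[0,0,0,0,0,0,255]]]'

```text
t: 2.85
ee_pos: [0.4516, -0.0899, 0.0819]
ee_rot: [[0.001, 0.908, 0.419], [-0.0, 0.419, -0.908], [-1.0, 0.001, 0.0]]
wrist_force: [-0.1, 0.5, -0.5]
finger_gap: -0.0004
```

```bash
python3 - <<'E'
from bench import telemetry, imaging
import cv2,numpy as np
p,d=imaging.capture("scene");cv2.imwrite("pics/s1.png",cv2.resize(p[170:350,270:510,::-1],None,fx=3,fy=3))
o=telemetry.get_obs();print(o['t'],o['ee_pos'],o['wrist_force'],o['finger_gap'],o['ee_rot'].round(3),o['joints'].round(1))
E
```

```text
2.9 [ 0.45175339 -0.08988538  0.08198665] [-1.11739271  0.85408378  0.0123074 ] 8.336105840161313e-06 [[ 0.001  0.908  0.419]
 [-0.     0.419 -0.908]
 [-1.     0.001  0.001]] [-11.3  12.5 -24.1  53.4   0.  143.9]
```

View pics/s1.png

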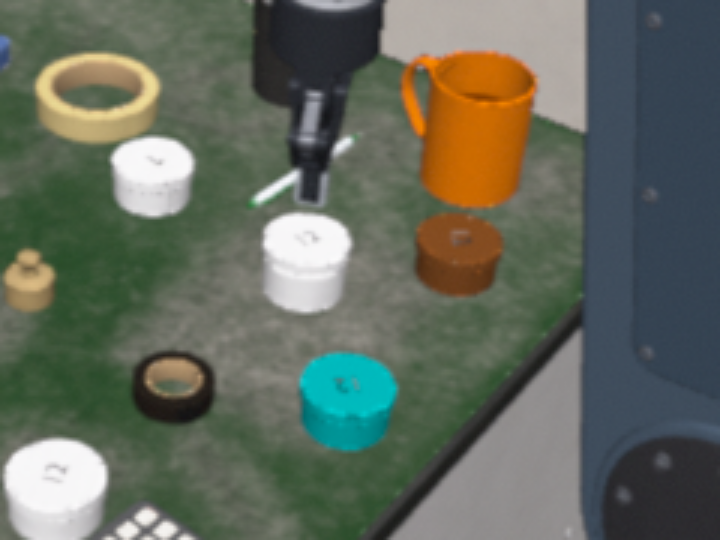

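The crop shows the shut fingertips at (312,203), centred over the proud lid at (307,235). Now I descend and start the slow push.

Call:
drive_tool --commands '[[[8,0,0,0,0,0,255],[8,0,0,0,0,0,255],[6,0,0,0,0,0,255],[4,0,0,0,0,0,255],[2,0,0,0,0,0,255],[1.5,0,0,0,0,0,255],[1.5,0,0,0,0,0,255],[1.5,0,0,0,0,0,255],[1.5,0,0,0,0,0,255],[1.5,0,0,0,0,0,255],[1.5,0,0,0,0,0,255]]]'

```text
t: 4.28
ee_pos: [0.4513, -0.0898, 0.0443]
ee_rot: [[0.0, 0.908, 0.419], [-0.0, 0.419, -0.908], [-1.0, 0.0, 0.0]]
wrist_force: [-0.1, -0.2, 0.7]
finger_gap: -0.0002
```

Call:
drive_tool --commands '[[[1.5,0,0,0,0,0,255],[1.5,0,0,0,0,0,255],[1.5,0,0,0,0,0,255],[1.5,0,0,0,0,0,255]]]'

```text
t: 4.78
ee_pos: [0.4513, -0.0898, 0.0382]
ee_rot: [[0.0, 0.908, 0.419], [-0.0, 0.419, -0.908], [-1.0, 0.0, 0.0]]
wrist_force: [0.9, -0.2, 0.5]
finger_gap: 0.0004
```

Call:
drive_tool --commands '[[[1,0,0,0,0,0,255],[1,0,0,0,0,0,255],[0.5,0,0,0,0,0,255]]]'

```text
t: 5.15
ee_pos: [0.4513, -0.0898, 0.0358]
ee_rot: [[0.0, 0.908, 0.419], [0.0, 0.419, -0.908], [-1.0, 0.0, -0.0]]
wrist_force: [0.1, 0.1, 0.7]
finger_gap: -0.0002
```

Call:
drive_tool --commands '[[[0.5,0,0,0,0,0,255],[0,0,0,0,0,0,255]]]'

```text
t: 5.4
ee_pos: [0.4512, -0.0898, 0.0352]
ee_rot: [[-0.0, 0.908, 0.419], [0.0, 0.419, -0.908], [-1.0, -0.0, -0.0]]
wrist_force: [0.0, -0.2, 0.6]
finger_gap: -0.0002
```

Call:
drive_tool --commands '[[[0.3,0,0,0,0,0,255],[0,0,0,0,0,0,255]]]'

```text
t: 5.65
ee_pos: [0.4512, -0.0898, 0.035]
ee_rot: [[-0.0, 0.908, 0.419], [0.0, 0.419, -0.908], [-1.0, -0.0, -0.0]]
wrist_force: [0.7, -0.4, -0.6]
finger_gap: -0.0002
```

Call:
drive_tool --commands '[[[0.3,0,0,0,0,0,255],[0,0,0,0,0,0,255]]]'

```text
t: 5.9
ee_pos: [0.4512, -0.0898, 0.0347]
ee_rot: [[-0.0, 0.908, 0.419], [0.0, 0.419, -0.908], [-1.0, -0.0, -0.0]]
wrist_force: [0.2, 0.6, 0.7]
finger_gap: 0.0001
```

Call:
drive_tool --commands '[[[0.4,0,0,0,0,0,255],[0,0,0,0,0,0,255]]]'

```text
t: 6.15
ee_pos: [0.4513, -0.0898, 0.0346]
ee_rot: [[0.0, 0.908, 0.419], [-0.0, 0.419, -0.908], [-1.0, 0.0, 0.0]]
wrist_force: [-3.2, 1.1, 7.9]
finger_gap: -0.0002
```

```bash
python3 - <<'E'
from bench import telemetry, imaging
import cv2,numpy as np
p,d=imaging.capture("scene");cv2.imwrite("pics/s2.png",cv2.resize(p[170:350,270:510,::-1],None,fx=3,fy=3))
o=telemetry.get_obs();print(o['t'],o['ee_pos'],o['wrist_force'],o['wrist_torque'])
E
```

```text
6.2 [ 0.45128419 -0.08981274  0.03455558] [-2.21790797  0.64240918  8.00385543] [ 0.09979167  0.56044375 -0.0241123 ]
```

View pics/s2.png

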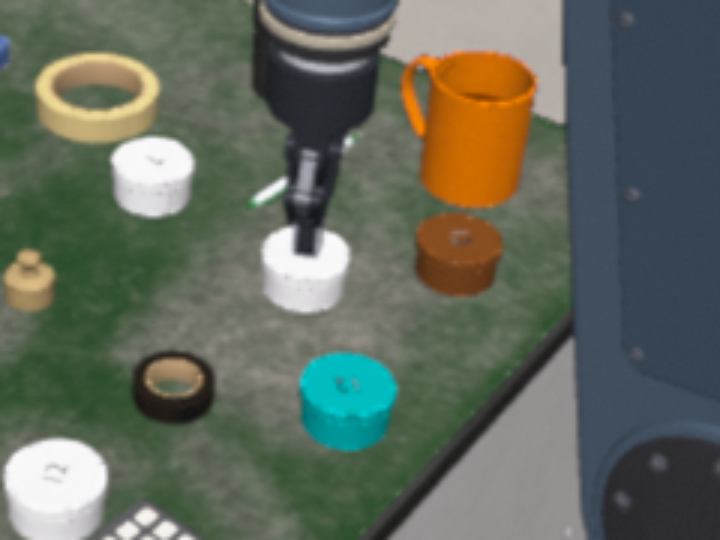

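The crop shows the fingertips at (307,245) on the lid, which is now as low as the shut tins. The wrist reads 8 N, so the lid is on its stop. I hold here for about 2.2 s.

Call:
drive_tool --commands '[[[0,0,0,0,0,0,255],[0,0,0,0,0,0,255],[0,0,0,0,0,0,255],[0,0,0,0,0,0,255],[0,0,0,0,0,0,255],[0,0,0,0,0,0,255],[0,0,0,0,0,0,255],[0,0,0,0,0,0,255],[0,0,0,0,0,0,255]]]'

```text
t: 7.32
ee_pos: [0.4513, -0.0898, 0.0346]
ee_rot: [[0.0, 0.908, 0.419], [-0.0, 0.419, -0.908], [-1.0, 0.0, 0.0]]
wrist_force: [-2.6, 0.4, 8.0]
finger_gap: 0.0001
```

Call:
drive_tool --commands '[[[0,0,0,0,0,0,255],[0,0,0,0,0,0,255],[0,0,0,0,0,0,255],[0,0,0,0,0,0,255],[0,0,0,0,0,0,255],[0,0,0,0,0,0,255],[0,0,0,0,0,0,255],[0,0,0,0,0,0,255],[0,0,0,0,0,0,255]]]'

```text
t: 8.45
ee_pos: [0.4513, -0.0898, 0.0346]
ee_rot: [[0.0, 0.908, 0.419], [-0.0, 0.419, -0.908], [-1.0, 0.0, 0.0]]
wrist_force: [-2.6, 0.5, 7.2]
finger_gap: 0.0
```

Held for about 2.3 s at 7–8 N. I withdraw straight up, slowly at first, then go back for a clear top view.

Call:
drive_tool --commands '[[[-1,0,0,0,0,0,255],[-2,0,0,0,0,0,255],[-5,0,0,0,0,0,255],[-15,0,0,0,0,0,255],[-25,0,0,0,0,0,255],[-25,0,0,0,0,0,255],[-25,0,0,0,0,0,255],[-25,0,0,0,0,0,255],[-25,0,0,0,0,0,255],[-25,0,0,0,0,0,255],[-15,0,0,0,0,0,255],[-8,0,0,0,0,0,255]]]'

```text
t: 9.95
ee_pos: [0.4514, -0.0898, 0.2309]
ee_rot: [[0.0, 0.908, 0.419], [-0.0, 0.419, -0.908], [-1.0, 0.0, 0.0]]
wrist_force: [0.5, 0.1, -0.3]
finger_gap: 0.0001
```

Call:
drive_tool --commands '[[[0,-20,12,0,0,0,255],[0,-31,19,0,0,0,255],[0,-31,19,0,0,0,255],[0,-31,19,0,0,0,255],[0,-31,19,0,0,0,255],[0,-31,19,0,0,0,255],[0,-31,19,0,0,0,255],[0,-20,12,0,0,0,255],[0,-10,6,0,0,0,255],[0,0,0,0,0,0,255]]]'

```text
t: 11.2
ee_pos: [0.2973, -0.3195, 0.23]
ee_rot: [[-0.0, 0.908, 0.419], [0.001, 0.419, -0.908], [-1.0, -0.0, -0.001]]
wrist_force: [0.0, 1.0, 0.5]
finger_gap: 0.0001
```

```bash
python3 - <<'E'
from m import *
from bench import telemetry
for n,cs in(("top",[(201,212),(348,221),(205,293),(338,293)]),("scene",[(216,298),(320,229),(372,259)])):
    p,d=imaging.capture(n);cv2.imwrite(f"pics/{n}3.png",p[:,:,::-1]);W=pts(n,d)
    p0=np.load(n+"0.npz")['p']
    for (u,v) in cs:
        w=W[v-20:v+21,u-20:u+21].reshape(-1,3);w=w[(w[:,2]>.02)&(w[:,2]<.08)];zt=np.percentile(w[:,2],85)
        k=w[w[:,2]>zt-.006];print(n,(u,v),np.median(k[:,2]).round(4),((k.min(0)+k.max(0))/2)[:2].round(4))
o=telemetry.get_obs();print(o['t'],o['ee_pos'],o['wrist_force'])
E
```

```text
top (201, 212) 0.035 [0.6262 0.2122]
top (348, 221) 0.035 [ 0.611  -0.1103]
top (205, 293) 0.0353 [0.4491 0.197 ]
top (338, 293) 0.0352 [ 0.4537 -0.0893]
scene (216, 298) 0.0332 [0.6245 0.2123]
scene (320, 229) 0.0332 [ 0.6091 -0.1115]
scene (372, 259) 0.0332 [ 0.4502 -0.0898]
11.3 [ 0.29774967 -0.31896627  0.23017013] [ 0.31159362 -0.9947714   0.55245238]
```

View pics/scene3.png

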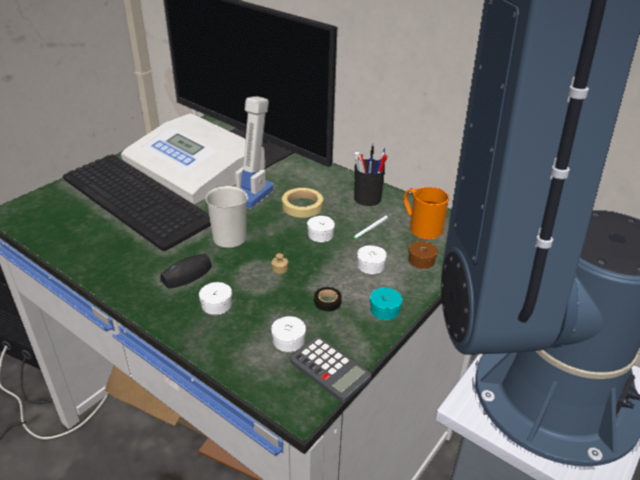

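View pics/top3.png

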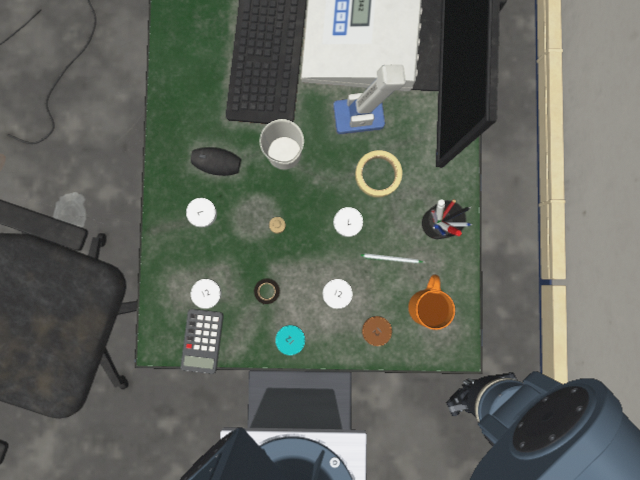

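Both views show the pressed tin, at top (338,293) and scene (372,259), level with the other tins, and everything else where it was. The arm is clear of the bench, so I hand in.

```bash
python3 -c "
from bench import order
print(order.sign_off())"
```

```text
the job is handed in; nothing more can be done
None
```

The open tin's lid is pressed home and the job is handed in. I found the tin at about (0.451, -0.090), with its lid roughly 12 mm proud. I pressed it down with the shut fingertips at 12 mm/s or less and held it on the stop at 7–8 N for about 2.3 s. Then I withdrew straight up and moved clear, at 11.3 s of the 32 s allowed.

In the last images the lid top is level with the shut tins I measured. The top camera gives 35.2 mm against 35.0–35.3 mm, and the scene camera gives 33.2 mm for all of them; the 2 mm between the cameras is within calibration. The tin stayed put to within about 1 mm, the other things look undisturbed, and no check failed.

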